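# Free a seized plug gauge from a lever's bore and put it away

## Task

The green-handled plug gauge has seized in the bore of the lever clamped in the nest: work it loose by twisting it back and forth, a good 20 degrees each way, while pulling upwards, easily enough that the nest plate stays down on its dowels. Then stand it upright in its own green-floored place in the wooden gauge tray and let go, without disturbing the other gauges or anything else that stands or lies loose on the nest and the bench.

Things in the scene. Friction and masses are not known exactly. Their poses are not given: they have to be found in the camera images.
- go_gauge_mid (a point): centre of the green-handled plug gauge, 79 mm tall, 150 g, z up its axis. From the foot: ground steel plug 22 mm in diameter and 32 mm long (foot 39.5 mm below this point); collar 30 mm in diameter, 5 mm high; green handle. It starts standing in the bore with its collar down on the hub and its x axis within 5 degrees of the bore's x axis; it is clear of the hub once raised 34 mm
- go_gauge_handle (a point): middle of the same gauge's green handle, 18.5 mm above its centre: 42 mm high, two flats, 16 mm thick along its y axis (grip it so), 30 mm wide along x. The seized fit holds for the first 12 to 16 mm of lift: straight up it takes 45 to 70 N, to turn it 0.5 to 0.8 N m; as it turns less friction is left along the axis, so it rises 2 to 3 mm for each 40 degree swing with 12 to 20 N of pull
- bore (a point): centre of the bore's mouth on top of the lever's dark cast hub (44 mm in diameter, top 71 mm above the bench); z up, x along the lever's arm. Lever and clamp sit on a bare metal nest plate 220 x 130 x 25 mm on a dark steel sub-plate 240 x 150 x 12 mm, both centred 45 mm from here along x. The red-handled toggle clamp lies from x = 62 to 215 mm, within 22 mm in y, up to 85 mm above the bench
- sensor (a point): top of a thin steel sensor bracket (20 mm wide along the bore's x, 3 mm thick) on the nest plate, 56 mm from the bore's axis on its +y side, reaching 100 mm above the bench, so up beside the lower handle: fingers opened wide there would strike it, 50 mm between the fingers is safe
- nest (a joint): how far the nest plate, with lever and clamp (about 3 kg, held down only by its weight of 29 to 33 N, kept from sliding and turning by two dowels), is lifted off the sub-plate, in m: 0 is down, 0.012 the most
- tray: wooden gauge tray, fixed, 204 x 72 mm and 34 mm high, origin at the centre of its underside, long side along its x axis; three square places of 60 mm (centres at x = -66, 0, 66 mm), floor 6 mm above the bench, walls 6 mm thick. Two places hold the red and the yellow gauge, one is empty
- green_place (a point): centre of the green floor (6 mm above the bench) of the tray's empty place, where the green gauge belongs
- red_gauge_mid (a point): centre of the red-handled gauge, same form and size as the green one, standing in the tray; leave alone
- yellow_gauge_mid (a point): centre of the yellow-handled gauge, same form and size, standing in the tray; leave alone
- black_hub: small loose black plastic hub, 24 mm in diameter, 14 mm high, standing on the nest plate 43 mm to the side of the lever's centre line; origin under its centre; leave alone
- spare_lever: loose cast lever like the clamped one, lying on the bench close along one side of the nest: hub 44 mm wide, 34 mm tall, 136 mm long in all along x, origin under it 40 mm from the hub's axis towards the small end; leave alone
- oil_bottle: standing yellow oil bottle, 44 mm in diameter, 105 mm tall, beside one long side of the tray, close to it; origin under its centre; leave alone
- dial_stand: dial indicator on a blue magnetic stand, fixed, between robot and work: base 50 x 42 mm, 48 mm high, column up to 170 mm; the dial hangs 65 mm out along -x at 118 mm; origin under the column
- driver: blue electric screwdriver lying on the bench at the right, 220 mm long along x, 42 mm high; leave alone
- scriber: orange-handled screwdriver lying on the bench at the left, 160 mm long along x, 26 mm high; leave alone
There are look-alikes about, which are no part of the job. What is shaped like the part that bears go_gauge_mid but black or purple is not meant.

How it is judged:
By the outcome, as a careful person would: the job done as asked, in the order asked, and still so for the second after the job is handed in, with the robot touching nothing.
It also fails if it takes over 61 s, if anything falls off the work surface, if the arm or the gripper's body presses on something with over 40 N, if the wrist force passes 120 N, or if a joint passes its speed limit or range.

## Robot

A 7-joint arm with a two-finger parallel gripper is mounted at the origin on the work surface. World frame = base frame: x ahead of the robot, y to its left, z up, the work surface at z = 0. Lengths are in m, angles in degrees, forces in N, time in s.
With the tool pointing down it reaches from about 0.425 to 0.875 m from the base axis. Payload 4.7 kg.
Tool frame: the origin (TCP) lies midway between the tips of the shut fingers; the grasp point (between the pads) lies 19 mm behind it; z points along the fingers, x is the direction in which the jaws open and shut, and the axes are right-handed (so a half turn about z gives the same grasp; the last joint's range is limited). The gripper opens to 87 mm and grips with 3 to 60 N. Pads are 19 mm wide; open, the fingers measure 117 mm over their backs; the gripper's body (75 mm by 190 mm) begins 51 mm behind the grasp point.
Start: joints at [-72.817, 18.392, -4.016, 83.108, 1.295, 78.541, -3.26], TCP at [0.183, 0.624, 0.223] pointing down, gripper open.
Joint ranges: [-163.93, 163.93], [-17.29, 119.83], [-79.2, 71.16], [3.27, 140.29], [-89.18, 269.18], [5.43, 117.66], [-154.24, 154.24]. Speed limits (degrees/s): [147.25, 147.25, 180, 180, 180, 180, 180].

## Interface

Orientations are given as [roll, pitch, yaw] about the fixed x, y, z axes, in that order (R = Rz(yaw) Ry(pitch) Rx(roll)).
In Python, from cell import telemetry, optics, env gives the robot as it stands.
- The arm moves only by the tool arm_command, never from a script. Its arguments are lists of equal length, an entry for each row: "translation": the shift along the tool's x, y, z in cm, a list of three; "twist": the turn about the tool's z in degrees. In form: {"translation": [[x, y, z], ...], "twist": [twist, ...]}. A call has 1 to 10 rows; each row shifts and turns the pose as measured when the row begins, along the tool's axes as they then stand; what a row does not reach is not made up. A row lasts 1/8 s, in which the tool goes at most 62.5 mm and 10.7 degrees, less where a joint would pass 70% of its speed; a pose out of reach is approached as far as the arm can. A call is refused whole if a number of a shift passes 6.25 or a number of a turn 10.7, either way. A call with a gripper value outside its range is refused whole. "grip" is the opening in per cent of the stroke, from 0 (shut) to 100 (fully open), set as the call begins (left out, the last holds). The fingers move at their own pace and stop on an object; "force" is the grip in N (left out, the last holds). Time passes only in rows, so rows that do not move let the fingers close. It gives the time, the measured TCP pose, the force and the opening at its end, in the units of the state.
- telemetry.get_obs(): the state, without advancing time (a new reading comes with each control period).
- optics.read_camera(name): name is "scene" or "top"; returns a dict with "img" (384x512x3 uint8, blue, green, red), "fx", "fy", "cx", "cy" (pixels), "extrinsics" (4x4, takes a point from camera to world coordinates). Camera axes: x right, y up, looking along -z (the intrinsics and any distortion apply to the point x, -y, -z); pixel columns grow to the right and rows downward; lengths in m; the calibration is good to about 2 mm. A picture is of the moment at which its call begins. There is no depth.
- env.sign_off(): hands the job in, once; it reports no verdict.
The state is a dict: "time_s": time; "qpos": joint angles; "joint_velocities": joint speeds; "effort": joint torques, N m; "tool_pos": TCP position; "tool_rot": TCP orientation; "force": force on the tool from outside, world axes, zero at the start; "wrist_torque": the same for the moment, N m; "grip_width": finger opening in m.
Only numpy, scipy, OpenCV 4.12 (cv2) and the standard library are available. Lean on these libraries where they do the work, as an engineer would, in place of code of your own. Each camera call takes 0.05 s, during which the arm holds its last target. There are 200 camera calls.

## Working session

There is one attempt and no reset: what is moved stays moved. The work goes in short steps, Python scripts to look and compute and a tool call to move; the robot and the scene stay as the last step left them, time stands still between calls to the robot, and variables do not carry over. Pictures are saved under pics/ and viewed, about 8 in all and at most 12, crops included, and the job is handed in when it is done.

Besides the shell and the picture viewer there is one more tool, called after ">>>" as name(argument=value, ...), one argument or row to a line, values as JSON. arm_command: Moves the arm, as the interface text tells. Its arguments: {"type":"object","properties":{"translation":{"type":"array","items":{"type":"array","items":{"type":"number"}}},"twist":{"type":"array","items":{"type":"number"}},"grip":{"type":"number"},"force":{"type":"number"}},"required":["translation","twist"]}

```bash
mkdir -p pics; ls
cat > h.py <<'E'
import numpy as np, cv2
from cell import telemetry, optics, env
def cam(n, save=None):
    c=optics.read_camera(n)
    if save: cv2.imwrite('pics/'+save+'.png',c['img'])
    return c
def proj(c,P):
    E=np.array(c['extrinsics']);P=np.atleast_2d(P)
    q=(P-E[:3,3])@E[:3,:3]
    return np.c_[c['fx']*q[:,0]/-q[:,2]+c['cx'], c['cy']+c['fy']*(-q[:,1])/-q[:,2]]
def unproj(c,uv,z):
    E=np.array(c['extrinsics']);uv=np.atleast_2d(uv).astype(float)
    d=np.c_[(uv[:,0]-c['cx'])/c['fx'],-(uv[:,1]-c['cy'])/c['fy'],-np.ones(len(uv))]@E[:3,:3].T
    return E[:3,3]+d*((z-E[2,3])/d[:,2])[:,None]
E
python3 - <<'E'
from h import *
for n in('top','scene'):
    c=cam(n,n+'0'); print({k:v for k,v in c.items() if k!='img'})
print(telemetry.get_obs())
E
```

```text
pics
{'fx': 432.35213063704225, 'fy': 432.35213063704225, 'cx': 253.76903205664354, 'cy': 186.4936558195838, 'extrinsics': array([[-0.01333322,  0.9936304 , -0.1118966 ,  0.3841382 ],
       [-0.99983487, -0.01463034, -0.010779  , -0.01062274],
       [-0.01234743,  0.1117344 ,  0.99366139,  1.40564674],
       [ 0.        ,  0.        ,  0.        ,  1.        ]])}
{'fx': 414.79355762201084, 'fy': 414.79355762201084, 'cx': 258.05546195554484, 'cy': 196.3974623271033, 'extrinsics': array([[-0.02559149, -0.62353279,  0.78137823,  1.63581917],
       [ 0.99954664, -0.0283622 ,  0.0101041 ,  0.01157709],
       [ 0.01586137,  0.78128256,  0.62397594,  0.93313053],
       [ 0.        ,  0.        ,  0.        ,  1.        ]])}
{'time_s': 0.1, 'qpos': array([-72.8164022 ,  18.43496313,  -4.01427004,  83.16779657,
         1.29607144,  78.54152553,  -3.25951641]), 'joint_velocities': array([-0.08550456, -0.07600686, -0.04584819, -0.12129834, -0.03784893,
        0.07846012,  0.04000378]), 'effort': array([-1.42729950e-04, -4.92568052e+01, -4.05909000e-01, -3.13399708e+01,
       -6.42512902e-02,  3.94770002e-02,  6.80581547e-05]), 'tool_pos': array([0.18318475, 0.62313399, 0.22157003]), 'tool_rot': array([1.79993063e+02, 9.89983545e-02, 7.36254885e+01]), 'force': array([-0.87273957, -0.15588713,  1.16100007]), 'wrist_torque': array([-0.03566617,  0.00592391,  0.01254678]), 'grip_width': 0.08659918841282697}
```

View pics/top0.png

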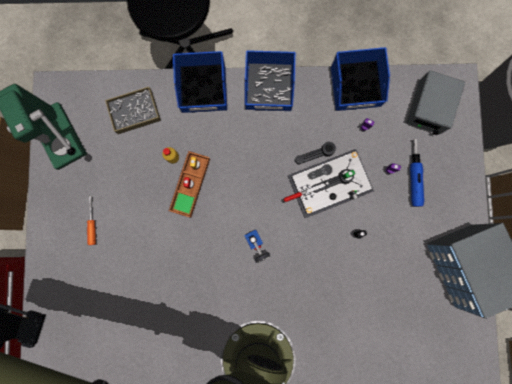

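View pics/scene0.png

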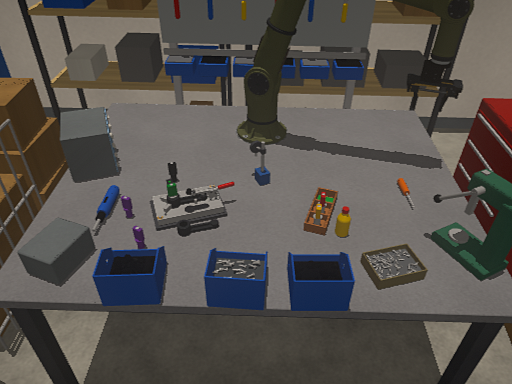

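The top view shows the green gauge at about (347,176) in the nest, with the clamp's red handle at (292,197). The tray is at (190,185) with its green place at (184,203), and the bottle is at (170,156). I'll zoom in on these areas.

Run:
```python
from h import *
t=cv2.imread('pics/top0.png');s=cv2.imread('pics/scene0.png')
def crop(im,x,y,w,h,k): 
    return cv2.resize(im[y:y+h,x:x+w],None,fx=k,fy=k,interpolation=cv2.INTER_CUBIC)
A=crop(t,280,130,100,75,4);B=crop(t,150,140,100,75,4)
C=crop(s,140,155,100,75,4);D=crop(s,290,175,100,75,4)
cv2.imwrite('pics/comp.png',np.vstack([np.hstack([A,B]),np.hstack([C,D])]))
```

```text
(no output)
```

View pics/comp.png

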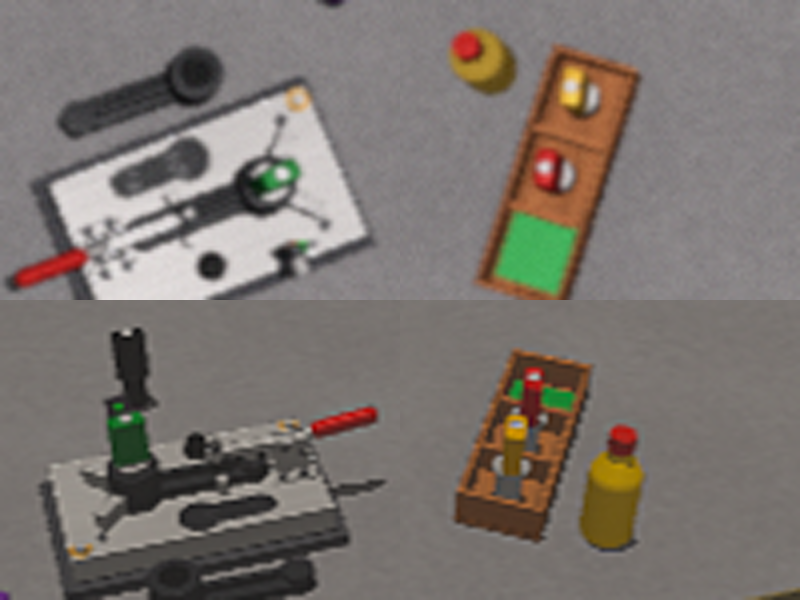

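```bash
cat > fit.py <<'E'
from h import *
from scipy.optimize import minimize
T=cam('top');S=cam('scene')
def corners(p,L,W,z0,z1,off=0):
    c,s=np.cos(p[2]),np.sin(p[2]);R=np.array([[c,-s],[s,c]])
    xy=np.array([[a*L/2+off,b*W/2] for a,b in((-1,-1),(1,-1),(1,1),(-1,1))])@R.T+p[:2]
    return np.vstack([np.c_[xy,np.full(4,z)] for z in((z0,z1) if z1!=z0 else (z0,))])
def mask(c,lo,hi,roi):
    m=cv2.inRange(cv2.cvtColor(c['img'],cv2.COLOR_BGR2HSV),np.array(lo),np.array(hi))
    o=np.zeros_like(m);x0,y0,x1,y1=roi;o[y0:y1,x0:x1]=m[y0:y1,x0:x1];return o
def hullmask(m):
    n,l,st,_=cv2.connectedComponentsWithStats(m)
    k=1+np.argmax(st[1:,4]);pts=np.argwhere(l==k)[:,::-1].astype(np.int32)
    return cv2.convexHull(pts)
def raster(P,roi,k=4):
    x0,y0,x1,y1=roi;o=np.zeros(((y1-y0)*k,(x1-x0)*k),np.uint8)
    h=cv2.convexHull(((P-[x0-.5,y0-.5])*k*16).astype(np.int32))
    cv2.fillConvexPoly(o,h,255,shift=4);return cv2.resize(o,None,fx=1/k,fy=1/k,interpolation=cv2.INTER_AREA)/255.
def fit(obs,p0,dims):
    # obs: list of (cam, mask float full img, roi)
    def f(p): return sum(((raster(proj(c,corners(p,*dims)),r)-m[r[1]:r[3],r[0]:r[2]])**2).sum() for c,m,r in obs)
    best=None
    for d in(.02,.008):
        sx=np.array([p0]+[np.array(p0)+e for e in np.diag([d,d,d*8])])
        r=minimize(f,p0,method='Nelder-Mead',options=dict(initial_simplex=sx,xatol=1e-5,fatol=1e-3,maxiter=500));p0=r.x
    return r.x,r.fun
E
python3 - <<'E'
from fit import *
G=((40,80,25),(85,255,255))
def pr(n,r): print(n,np.r_[r[0][:2]*1000,np.degrees(r[0][2])].round(1),'res',round(r[1],1))
# plate
r=(280,140,385,220); m=mask(T,(0,0,140),(180,60,255),r)
hm=np.zeros_like(m);cv2.fillConvexPoly(hm,hullmask(m),255)
print('plate px',(hm>0).sum())
p=unproj(T,(330,182),.037)[0]
R=fit([(T,hm/255.,r)],[p[0],p[1],np.radians(110)],(.22,.13,.037,.037));pr('plate',R)
c,a=R[0][:2],R[0][2];print('bore',((c-.045*np.array([np.cos(a),np.sin(a)]))*1000).round(1))
# handle
r1=(335,160,362,188);m1=mask(T,*G,r1);r2=(160,172,182,220);m2=mask(S,*G,r2)
print((m1>0).sum(),(m2>0).sum())
p=unproj(T,(348,174),.1)[0]
for o,n in(([(T,m1/255.,r1)],'top'),([(S,m2/255.,r2)],'scene'),([(T,m1/255.,r1),(S,m2/255.,r2)],'both')):
    pr('handle '+n,fit(o,[p[0],p[1],a],(.030,.016,.076,.118)))
# tray: green floor centre + outline
r=(165,185,205,220);m=mask(T,*G,r)
p=unproj(T,(184,203),.006)[0]
pr('floor',fit([(T,m/255.,r)],[p[0],p[1],np.radians(75)],(.06,.06,.006,.006)))
r=(160,145,222,224);m=mask(T,(3,90,40),(16,255,255),r)|mask(T,*G,(165,185,205,220))
m=cv2.morphologyEx(m,cv2.MORPH_OPEN,np.ones((3,3)));hm=np.zeros_like(m);cv2.fillConvexPoly(hm,hullmask(m),255);
p=unproj(T,(190,185),.034)[0]
R=fit([(T,hm/255.,r)],[p[0],p[1],np.radians(75)],(.204,.072,0,.034));pr('tray',R)
for k in(-1,0,1): print(k,((R[0][:2]+k*.066*np.array([np.cos(R[0][2]),np.sin(R[0][2])]))*1000).round(1))
v=T['img'].copy()
v=cv2.resize(v[140:225,160:380],None,fx=3.6,fy=3.6,interpolation=cv2.INTER_CUBIC)
d=lambda q,col:cv2.polylines(v,[((proj(T,q)+.5-[160,140])*3.6).astype(np.int32)],True,col,1)
d(corners(R[0],.204,.072,.034,.034),(255,255,0))
cv2.imwrite('pics/chk.png',v)
E
```

```text
plate px 2967
plate [ 548.9 -244.2  110.1] res 162.7
bore [ 564.3 -286.5]
39 108
handle top [ 566.  -285.6  123. ] res 30.1
handle scene [ 561.4 -287.6  104.7] res 24.9
handle both [ 565.5 -286.4  116.5] res 66.6
floor [491.5 234.8  74.3] res 54.8
tray [552.6 214.4 161.9] res 69.0
-1 [615.3 193.9]
0 [552.6 214.4]
1 [489.8 234.9]
```

>>> arm_command(
  translation=[
    [-3, 4.7, -0.8],
    [-3, 4.7, -0.8],
    [-3, 4.7, -0.8],
    [-3, 4.7, -0.8],
    [-3, 4.7, -0.8],
    [-3, 4.7, -0.8],
    [-3, 4.7, -0.8],
    [-3, 4.7, -0.8],
    [-3, 4.7, -0.8],
    [-3, 4.7, -0.8],
  ],
  twist=[0, 0, 0, 0, 0, 0, 0, 0, 0, 0],
  grip=57,
)

```text
time_s: 1.45
tool_pos: [0.5571, 0.1954, 0.3013]
tool_rot: [-179.9, 0.1, 74.3]
force: [-0.2, 0.3, -0.3]
grip_width: 0.0494
```

```bash
cat >> h.py <<'E'
def to(x,y,z=None,yaw=None):
    o=telemetry.get_obs();p=np.array(o['tool_pos']);w=o['tool_rot'][2];a=np.radians(w)
    dx,dy=x-p[0],y-p[1]
    print('t',round(o['time_s'],2),'pos',p.round(4),'rot',np.round(o['tool_rot'],1),'F',np.round(o['force'],1),'Mz',np.round(o['wrist_torque'],2),'w',round(o['grip_width'],4),'q',np.round(o['qpos'],0))
    print('tool shift cm',np.round([100*(dx*np.cos(a)+dy*np.sin(a)),100*(dx*np.sin(a)-dy*np.cos(a)),0 if z is None else 100*(p[2]-z)],2),'twist',None if yaw is None else round((w-yaw+180)%360-180,1))
E
python3 -c "
from h import *
to(.565,-.286,.2,20)
c=cam('top');print(unproj(c,(254,240),.0),unproj(c,(360,233),0.05))"
```

```text
t 1.45 pos [0.5571 0.1954 0.3013] rot [-1.799e+02  1.000e-01  7.430e+01] F [-0.2  0.3 -0.3] Mz [ 0.02 -0.   -0.04] w 0.0494 q [-38.  10.  19.  85.  -3.  86.  55.]
tool shift cm [-46.14  13.76  10.13] twist 54.3
[[0.3686814  0.00619693 0.        ]] [[ 0.38647641 -0.32417829  0.05      ]]
```

>>> arm_command(
  translation=[
    [0, 0, 0],
    [0, 0, 0],
    [0, 0, 0],
    [0, 0, 0],
    [0, 0, 0],
  ],
  twist=[10.7, 10.7, 10.7, 10.7, 10.7],
)

```text
time_s: 2.12
tool_pos: [0.5636, 0.1824, 0.3011]
tool_rot: [179.5, 0.1, 20.3]
force: [-0.2, 0.3, -0.6]
grip_width: 0.0497
```

```bash
python3 -c "
from h import *
to(.565,-.286,.2,20)"
```

```text
t 2.12 pos [0.5636 0.1824 0.3011] rot [1.795e+02 1.000e-01 2.030e+01] F [-0.2  0.3 -0.6] Mz [-0.08  0.03 -0.02] w 0.0497 q [-41.  10.  24.  85.  -4.  86.   3.]
tool shift cm [-16.08  43.99  10.11] twist 0.3
```

>>> arm_command(
  translation=[
    [-1.8, 4.9, 0.6],
    [-1.8, 4.9, 0.6],
    [-1.8, 4.9, 0.6],
    [-1.8, 4.9, 0.6],
    [-1.8, 4.9, 0.6],
    [-1.8, 4.9, 0.6],
    [-1.8, 4.9, 0.6],
    [-1.8, 4.9, 0.6],
    [-1.7, 4.4, 0.6],
    [0, 0, 0],
  ],
  twist=[0, 0, 0, 0, 0, 0, 0, 0, 0, 0],
)

```text
time_s: 3.38
tool_pos: [0.5627, -0.292, 0.2463]
tool_rot: [179.6, 0.2, 20.5]
force: [-0.1, -0.8, 0.3]
grip_width: 0.0494
```

```bash
python3 -c "
from h import *
to(.565,-.286,.145,20)"
```

```text
t 3.38 pos [ 0.5627 -0.292   0.2463] rot [179.6   0.2  20.5] F [-0.1 -0.8  0.3] Mz [-0.02 -0.01  0.02] w 0.0494 q [ -8.  18.  41.  85. -12.  81.  55.]
tool shift cm [ 0.42 -0.48 10.13] twist 0.5
```

>>> arm_command(
  translation=[
    [0.4, -0.5, 2.5],
    [0, 0, 3.5],
    [0, 0, 3.5],
    [0, 0, 1],
    [0, 0, 0],
  ],
  twist=[0, 0, 0, 0, 0],
)

```text
time_s: 4.0
tool_pos: [0.5672, -0.2813, 0.1394]
tool_rot: [179.7, -0.0, 20.7]
force: [-0.1, 0.0, 0.4]
grip_width: 0.0493
```

Run:
```python
from h import *
to(.565,-.286,.086,20)
o=telemetry.get_obs()['tool_pos']
t=cam('top');s=cam('scene')
print('tcp proj',proj(t,o),proj(s,o),'bore top handle',proj(s,[.565,-.286,.118]))
a=t['img'][140:215,300:400];b=s['img'][150:225,130:230]
cv2.imwrite('pics/a1.png',np.hstack([cv2.resize(i,None,fx=4,fy=4,interpolation=cv2.INTER_CUBIC) for i in(a,b)]))
```

```text
t 4.0 pos [ 0.5672 -0.2813  0.1394] rot [179.7  -0.   20.7] F [-0.1  0.   0.4] Mz [-0.14  0.04 -0.01] w 0.0493 q [ -7.  22.  39.  93. -15.  70.  56.]
tool shift cm [-0.38  0.36  5.34] twist 0.7
tcp proj [[349.94611709 171.44949427]] [[171.57367091 179.45528099]] bore top handle [[171.00563141 184.31258926]]
```

View pics/a1.png

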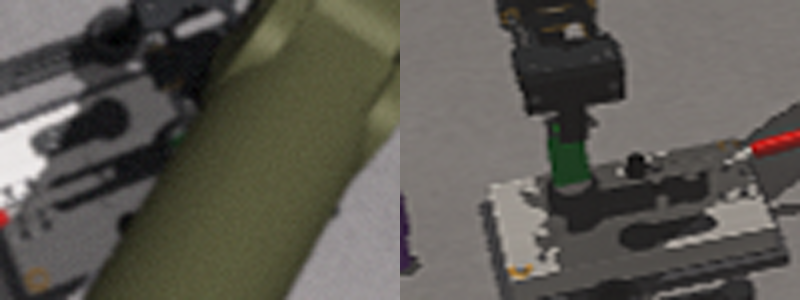

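>>> arm_command(
  translation=[
    [-0.2, 0.2, 0.5],
    [-0.1, 0.1, 1.5],
    [0, 0, 1.5],
    [0, 0, 1],
    [0, 0, 0.4],
    [0, 0, 0],
  ],
  twist=[0.5, 0, 0, 0, 0, 0],
)

```text
time_s: 4.85
tool_pos: [0.5671, -0.287, 0.0899]
tool_rot: [179.6, -0.2, 20.2]
force: [0.4, 0.4, -0.0]
grip_width: 0.0492
```

```bash
python3 -c "
from h import *
to(.565,-.286,.086,20)"
```

```text
t 4.85 pos [ 0.5671 -0.287   0.0899] rot [179.6  -0.2  20.2] F [ 0.4  0.4 -0. ] Mz [-0.08  0.04 -0.01] w 0.0492 q [ -6.  25.  38.  96. -17.  64.  57.]
tool shift cm [-0.16 -0.17  0.39] twist 0.2
```

>>> arm_command(
  translation=[
    [-0.15, -0.1, 0.3],
    [0, 0, 0],
    [0, 0, 0],
    [0, 0, 0],
    [0, 0, 0],
  ],
  twist=[0, 0, 0, 0, 0],
  grip=0,
  force=15,
)

```text
time_s: 5.48
tool_pos: [0.5661, -0.2868, 0.0878]
tool_rot: [179.5, -0.3, 20.2]
force: [0.6, 0.3, -1.4]
grip_width: 0.0167
```

```bash
python3 -c "
from h import *
to(.565,-.286,.086,20)"
```

```text
t 5.47 pos [ 0.5661 -0.2868  0.0878] rot [179.5  -0.3  20.2] F [ 0.6  0.3 -1.4] Mz [-0.09 -0.02  0.21] w 0.0167 q [ -6.  25.  38.  96. -17.  64.  57.]
tool shift cm [-0.08 -0.11  0.18] twist 0.2
```

>>> arm_command(
  translation=[
    [0, 0, 0],
    [0, 0, 0],
    [0, 0, 0],
    [0, 0, -0.05],
  ],
  twist=[0, 0, 4, 4],
  force=60,
)

```text
time_s: 5.98
tool_pos: [0.5656, -0.2866, 0.0879]
tool_rot: [179.6, -0.3, 12.1]
force: [2.6, 0.4, -3.5]
grip_width: 0.0155
```

```bash
python3 -c "
from h import *
to(.565,-.286,.086,20)"
```

```text
t 5.97 pos [ 0.5656 -0.2866  0.0879] rot [179.6  -0.3  12.1] F [ 2.6  0.4 -3.5] Mz [-0.14 -0.27  0.37] w 0.0155 q [ -7.  25.  40.  96. -18.  64.  50.]
tool shift cm [-0.05 -0.07  0.19] twist -7.9
```

>>> arm_command(
  translation=[
    [0, 0, -0.12],
    [0, 0, -0.12],
    [0, 0, -0.12],
  ],
  twist=[6, 6, 4],
)

```text
time_s: 6.35
tool_pos: [0.5653, -0.2865, 0.0888]
tool_rot: [179.6, -0.4, -4.3]
force: [1.9, -0.6, -6.0]
grip_width: 0.0156
```

```bash
python3 -c "
from h import *
to(.565,-.286,.086,20)"
```

```text
t 6.35 pos [ 0.5653 -0.2865  0.0888] rot [179.6  -0.4  -4.3] F [ 1.9 -0.6 -6. ] Mz [-0.41 -0.45  0.33] w 0.0156 q [-10.  26.  43.  96. -19.  65.  35.]
tool shift cm [-0.03 -0.04  0.28] twist -24.3
```

>>> arm_command(
  translation=[
    [0, 0, -0.2],
    [0, 0, -0.25],
    [0, 0, -0.25],
  ],
  twist=[-8, -8, -8],
)

```text
time_s: 6.72
tool_pos: [0.5654, -0.2862, 0.0905]
tool_rot: [179.3, -0.1, 20.3]
force: [4.2, -1.7, -11.5]
grip_width: 0.0157
```

>>> arm_command(
  translation=[
    [0, 0, -0.28],
    [0, 0, -0.28],
    [0, 0, -0.28],
  ],
  twist=[-8, -8, -8],
)

```text
time_s: 7.1
tool_pos: [0.5659, -0.2857, 0.0925]
tool_rot: [179.3, 0.3, 44.9]
force: [4.7, -3.1, -12.2]
grip_width: 0.0157
```

```bash
python3 -c "
from h import *
to(.565,-.286,.086,20)"
```

```text
t 7.1 pos [ 0.5659 -0.2857  0.0925] rot [179.3   0.3  44.9] F [  4.7  -3.1 -12.2] Mz [-0.62 -1.23 -0.09] w 0.0157 q [ -3.  24.  34.  96. -14.  64.  80.]
tool shift cm [-0.09 -0.04  0.65] twist 24.9
```

>>> arm_command(
  translation=[
    [0, 0, -0.2],
    [0, 0, -0.25],
    [0, 0, -0.28],
    [0, 0, -0.28],
    [0, 0, -0.28],
    [0, 0, -0.28],
  ],
  twist=[8, 8, 8, 8, 8, 8],
)

```text
time_s: 7.85
tool_pos: [0.5651, -0.2859, 0.0962]
tool_rot: [178.9, -0.1, -4.1]
force: [3.5, -3.4, -13.8]
grip_width: 0.0158
```

>>> arm_command(
  translation=[
    [0, 0, -0.2],
    [0, 0, -0.25],
    [0, 0, -0.28],
    [0, 0, -0.28],
    [0, 0, -0.28],
    [0, 0, -0.28],
  ],
  twist=[-8, -8, -8, -8, -8, -8],
)

```text
time_s: 8.6
tool_pos: [0.5661, -0.2851, 0.1006]
tool_rot: [179.0, 1.0, 45.1]
force: [4.0, 0.1, -10.6]
grip_width: 0.0153
```

Run:
```python
from h import *
to(.565,-.286,.086,20)
s=cam('scene');b=s['img'][150:225,130:230]
cv2.imwrite('pics/a2.png',cv2.resize(b,None,fx=6,fy=6,interpolation=cv2.INTER_CUBIC))
```

```text
t 8.6 pos [ 0.5661 -0.2851  0.1006] rot [179.    1.   45.1] F [  4.    0.1 -10.6] Mz [-0.1  -1.05 -0.02] w 0.0153 q [ -4.  23.  34.  96. -13.  65.  79.]
tool shift cm [-0.14 -0.01  1.46] twist 25.1
```

View pics/a2.png

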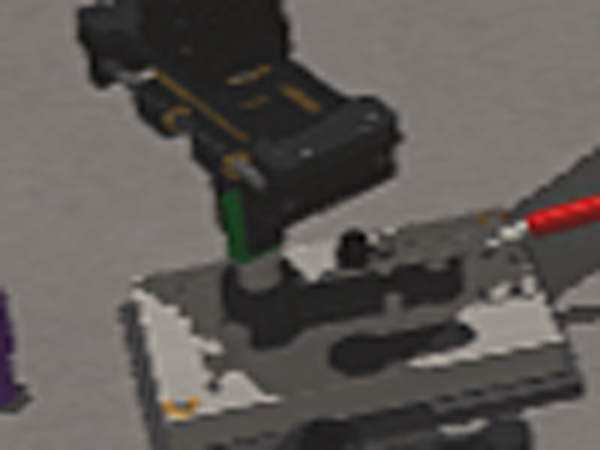

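The picture shows the collar lifted off the hub with steel visible under it at crop (258,272), and the plate is still down. I'll keep swinging.

>>> arm_command(
  translation=[
    [0, 0, -0.2],
    [0, 0, -0.25],
    [0, 0, -0.25],
    [0, 0, -0.25],
    [0, 0, -0.25],
    [0, 0, -0.25],
  ],
  twist=[8, 8, 8, 8, 8, 8],
)

```text
time_s: 9.4
tool_pos: [0.5647, -0.2853, 0.1138]
tool_rot: [178.6, 0.1, -4.9]
force: [0.8, 0.6, -2.0]
grip_width: 0.0153
```

```bash
python3 -c "
from h import *
to(.565,-.286,.086,20)"
```

```text
t 9.4 pos [ 0.5647 -0.2853  0.1138] rot [ 1.786e+02  1.000e-01 -4.900e+00] F [ 0.8  0.6 -2. ] Mz [-0.03  0.06 -0.05] w 0.0153 q [-11.  25.  44.  95. -17.  67.  32.]
tool shift cm [0.03 0.07 2.78] twist -24.9
```

>>> arm_command(
  translation=[
    [0, 0, -0.4],
    [0, 0, -0.6],
    [0, 0, -0.8],
    [0, 0, -2],
    [0, 0, -3],
    [0, 0, -4],
    [0, 0, -4],
    [0, 0, -2.5],
    [0, 0, 0],
  ],
  twist=[0, 0, 0, 0, 0, 0, 0, 0, 0],
)

```text
time_s: 10.52
tool_pos: [0.5648, -0.2821, 0.3008]
tool_rot: [178.5, -0.2, -4.7]
force: [0.1, -0.1, -0.6]
grip_width: 0.0155
```

Run:
```python
from h import *
to(.555,.0,.3,20)
s=cam('scene');b=s['img'][100:220,100:260]
cv2.imwrite('pics/a3.png',cv2.resize(b,None,fx=4,fy=4,interpolation=cv2.INTER_CUBIC))
```

```text
t 10.53 pos [ 0.5648 -0.2821  0.3008] rot [178.5  -0.2  -4.7] F [ 0.1 -0.1 -0.6] Mz [-0.08  0.05 -0.01] w 0.0155 q [-13.  18.  47.  81. -12.  86.  28.]
tool shift cm [ -3.29 -28.03   0.08] twist -24.7
```

View pics/a3.png

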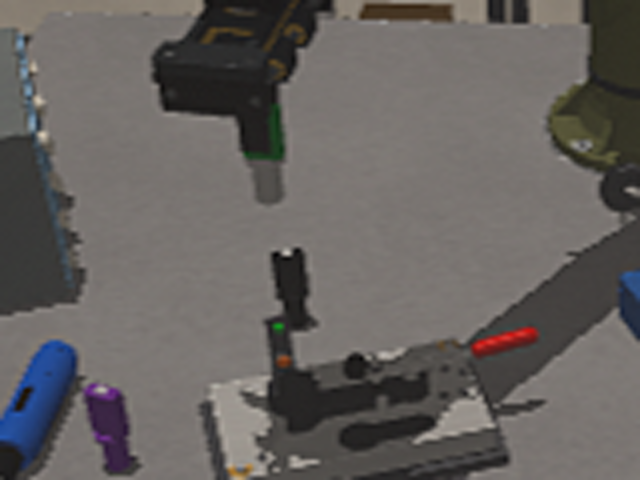

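>>> arm_command(
  translation=[
    [-1.2, -5.0, 0],
    [-1.2, -5.0, 0],
    [-1.2, -5.0, 0],
    [-1.2, -5.0, 0],
    [-1.2, -5.0, 0],
    [-1.2, -5.0, 0],
    [-1.2, -5.0, 0],
    [-1.2, -5.0, 0],
    [-1.2, -5.0, 0],
    [-1.0, -4.0, 0],
  ],
  twist=[0, 0, 0, 0, 0, 0, 0, 0, 0, 0],
)

```text
time_s: 11.82
tool_pos: [0.4777, 0.2258, 0.2717]
tool_rot: [178.1, 1.0, -5.2]
force: [-0.9, -0.3, -1.1]
grip_width: 0.0155
```

>>> arm_command(
  translation=[
    [0, 0, 0],
    [0, 0, 0],
    [0, 0, 0],
    [0, 0, 0],
    [0, 0, 0],
    [0, 0, 0],
    [0, 0, 0],
    [0, 0, 0],
  ],
  twist=[-10, -10, -10, -10, -10, -10, -10, -5],
)

```text
time_s: 12.82
tool_pos: [0.4689, 0.2276, 0.2581]
tool_rot: [-178.6, 3.1, 73.0]
force: [-0.1, 0.1, -0.9]
grip_width: 0.0157
```

Run:
```python
from h import *
to(.490,.235,.16,72)
```

```text
t 12.82 pos [0.4689 0.2276 0.2581] rot [-178.6    3.1   73. ] F [-0.1  0.1 -0.9] Mz [ 0.06 -0.04 -0.  ] w 0.0157 q [-50.   4.  22.  96.  -0.  83.  45.]
tool shift cm [1.32 1.8  9.81] twist 1.0
```

```bash
cat >> h.py <<'E'
from scipy.spatial.transform import Rotation as Ro
def foot(x,y,z,L=.0488):
    o=telemetry.get_obs();R=Ro.from_euler('xyz',o['tool_rot'],degrees=True).as_matrix()
    f=o['tool_pos']+R[:,2]*L
    print('foot',f.round(4),'toolz',R[:,2].round(3),'shift cm',(100*R.T@(np.array([x,y,z])-f)).round(2))
E
python3 - <<'E'
from h import *
foot(.490,.235,.05)
E
```

```text
foot [0.467  0.2254 0.2094] toolz [-0.039 -0.045 -0.998] shift cm [ 2.45  2.29 15.78]
```

>>> arm_command(
  translation=[
    [1.0, 1.0, 1.0],
    [1.0, 1.0, 2],
    [0.4, 0.3, 3],
    [0, 0, 3],
    [0, 0, 1.5],
    [0, 0, 0],
  ],
  twist=[0, 0, 0, 0, 0, 0],
)

```text
time_s: 13.58
tool_pos: [0.4944, 0.2387, 0.1401]
tool_rot: [-178.5, 3.5, 72.5]
force: [-0.7, 0.7, -1.2]
grip_width: 0.0154
```

Run:
```python
from h import *
to(.490,.235,.1,72)
foot(.490,.235,.006)
t=cam('top');s=cam('scene')
a=t['img'][140:240,140:240];b=s['img'][150:250,290:390]
cv2.imwrite('pics/a4.png',np.hstack([cv2.resize(i,None,fx=4,fy=4,interpolation=cv2.INTER_CUBIC) for i in(a,b)]))
```

```text
t 13.57 pos [0.4944 0.2387 0.1401] rot [-178.5    3.5   72.5] F [-0.7  0.7 -1.2] Mz [ 0.13 -0.11  0.04] w 0.0154 q [-49.  12.  22. 101.  -3.  71.  47.]
tool shift cm [-0.49 -0.3   4.01] twist 0.5
foot [0.4922 0.2363 0.0914] toolz [-0.044 -0.051 -0.998] shift cm [0.34 0.06 8.53]
```

View pics/a4.png

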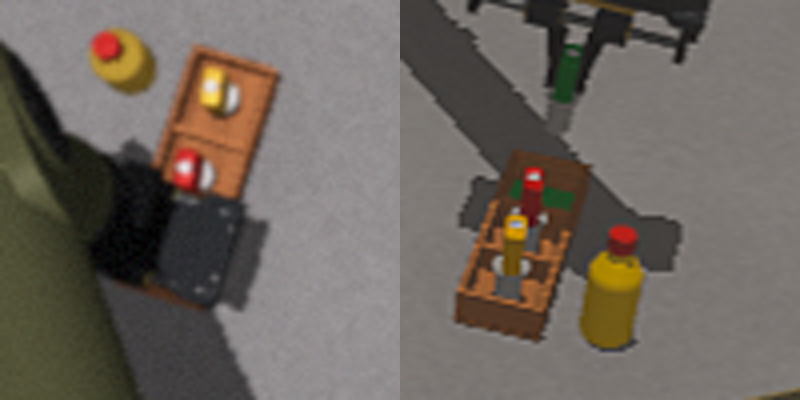

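>>> arm_command(
  translation=[
    [0.2, 0, 1],
    [0.1, 0, 2],
    [0, 0, 2],
    [0, 0, 1.5],
    [0, 0, 0.6],
    [0, 0, 0.3],
    [0, 0, 0],
  ],
  twist=[0, 0, 0, 0, 0, 0, 0],
)

```text
time_s: 14.55
tool_pos: [0.4972, 0.2419, 0.0698]
tool_rot: [-178.9, 2.9, 72.5]
force: [0.4, 0.5, -1.4]
grip_width: 0.0157
```

Run:
```python
from h import *
to(.490,.235,.1,72)
foot(.490,.235,.006)
```

```text
t 14.55 pos [0.4972 0.2419 0.0698] rot [-178.9    2.9   72.5] F [ 0.4  0.5 -1.4] Mz [ 0.05 -0.05 -0.03] w 0.0157 q [-48.  16.  21. 105.  -5.  62.  48.]
tool shift cm [-0.87 -0.49 -3.02] twist 0.5
foot [0.4957 0.2398 0.021 ] toolz [-0.033 -0.042 -0.999] shift cm [-0.55 -0.37  1.54]
```

>>> arm_command(
  translation=[
    [-0.3, -0.2, 0.4],
    [-0.2, -0.2, 0.4],
    [0, 0, 0.3],
    [0, 0, 0.2],
    [0, 0, 0.1],
  ],
  twist=[0, 0, 0, 0, 0],
)

```text
time_s: 15.18
tool_pos: [0.4918, 0.2379, 0.0564]
tool_rot: [-179.0, 2.7, 72.5]
force: [-0.3, 0.9, -0.3]
grip_width: 0.0161
```

Run:
```python
from h import *
to(.490,.235,.1,72)
foot(.490,.235,.006)
```

```text
t 15.18 pos [0.4918 0.2379 0.0564] rot [-179.     2.7   72.5] F [-0.3  0.9 -0.3] Mz [ 0.09 -0.02 -0.04] w 0.0161 q [-48.  17.  21. 107.  -5.  60.  48.]
tool shift cm [-0.33 -0.08 -4.36] twist 0.5
foot [0.4903 0.2359 0.0076] toolz [-0.031 -0.04  -0.999] shift cm [-0.09  0.    0.17]
```

>>> arm_command(
  translation=[
    [0, 0, 0.15],
    [0, 0, 0.15],
    [0, 0, 0.1],
  ],
  twist=[0, 0, 0],
  force=10,
)

```text
time_s: 15.55
tool_pos: [0.4925, 0.2378, 0.055]
tool_rot: [-179.0, 2.7, 72.5]
force: [-1.9, -1.1, 4.9]
grip_width: 0.0159
```

Run:
```python
from h import *
to(.490,.235,.1,72)
foot(.490,.235,.006)
```

```text
t 15.55 pos [0.4925 0.2378 0.055 ] rot [-179.     2.7   72.5] F [-1.9 -1.1  4.9] Mz [-0.28  0.66  0.01] w 0.0159 q [-48.  17.  21. 107.  -5.  60.  48.]
tool shift cm [-0.34 -0.15 -4.5 ] twist 0.5
foot [0.491  0.2359 0.0062] toolz [-0.03  -0.04  -0.999] shift cm [-0.11 -0.07  0.03]
```

>>> arm_command(
  translation=[
    [0, 0, 0],
    [0, 0, 0],
    [0, 0, 0],
  ],
  twist=[0, 0, 0],
  force=3,
)

```text
time_s: 15.92
tool_pos: [0.4928, 0.2379, 0.0551]
tool_rot: [-179.1, 2.7, 72.5]
force: [-0.3, 0.0, 0.8]
grip_width: 0.016
```

>>> arm_command(
  translation=[
    [0, 0, 0],
    [0, 0, 0],
    [0, 0, 0],
    [0, 0, 0],
    [0, 0, 0],
    [0, 0, 0],
  ],
  twist=[0, 0, 0, 0, 0, 0],
  grip=50,
)

```text
time_s: 16.68
tool_pos: [0.4931, 0.2382, 0.0551]
tool_rot: [-179.1, 2.6, 72.5]
force: [0.1, -1.0, -0.6]
grip_width: 0.0434
```

Run:
```python
from h import *
to(.490,.235,.1,72)
s=cam('scene')
b=s['img'][150:250,290:390]
cv2.imwrite('pics/a5.png',cv2.resize(b,None,fx=5,fy=5,interpolation=cv2.INTER_CUBIC))
```

```text
t 16.68 pos [0.4931 0.2382 0.0551] rot [-179.1    2.6   72.5] F [ 0.1 -1.  -0.6] Mz [ 0.01 -0.05 -0.02] w 0.0434 q [-48.  17.  21. 107.  -5.  60.  48.]
tool shift cm [-0.4  -0.2  -4.49] twist 0.5
```

View pics/a5.png

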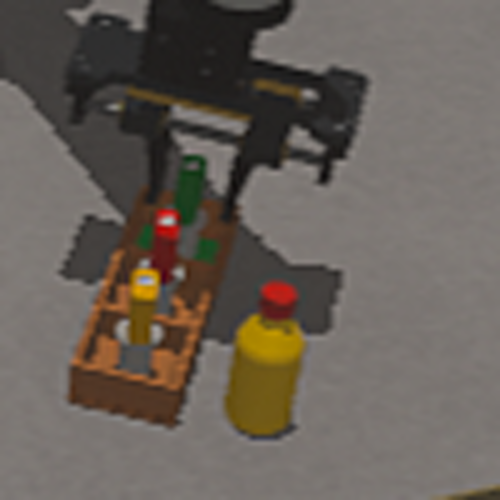

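The gauge stands upright on the green floor between the open fingers, so I'll retreat.

>>> arm_command(
  translation=[
    [0, 0, -1],
    [0, 0, -1.5],
    [0, 0, -2],
    [0, 0, -3],
    [0, 0, -4],
    [0, 0, -4],
    [0, 0, -3],
    [0, 0, -1],
  ],
  twist=[0, 0, 0, 0, 0, 0, 0, 0],
)

```text
time_s: 17.73
tool_pos: [0.4995, 0.2459, 0.2634]
tool_rot: [-179.3, 2.4, 72.5]
force: [-0.5, 0.6, -0.5]
grip_width: 0.0435
```

>>> arm_command(
  translation=[
    [4, 0, 0],
    [5, 0, 0],
    [5, 0, 0],
    [4, 0, 0],
    [2, 0, 0],
    [0, 0, 0],
    [0, 0, 0],
  ],
  twist=[0, 0, 0, 0, 0, 0, 0],
)

```text
time_s: 18.6
tool_pos: [0.5613, 0.4387, 0.2533]
tool_rot: [-179.2, 2.6, 72.2]
force: [0.3, -0.8, 0.3]
grip_width: 0.0433
```

Run:
```python
from h import *
to(.490,.235,.1,72)
t=cam('top','tend');s=cam('scene','send')
f=lambda i,x,y:cv2.resize(i['img'][y:y+75,x:x+100],None,fx=4,fy=4,interpolation=cv2.INTER_CUBIC)
cv2.imwrite('pics/end.png',np.vstack([np.hstack([f(t,280,130),f(t,150,140)]),np.hstack([f(s,140,155),f(s,290,175)])]))
```

```text
t 18.6 pos [0.5613 0.4387 0.2533] rot [-179.2    2.6   72.2] F [ 0.3 -0.8  0.3] Mz [ 0.03 -0.   -0.04] w 0.0433 q [-53.  28.  19.  68.  -8.  88.  37.]
tool shift cm [-21.57  -0.58  15.33] twist 0.2
```

View pics/end.png

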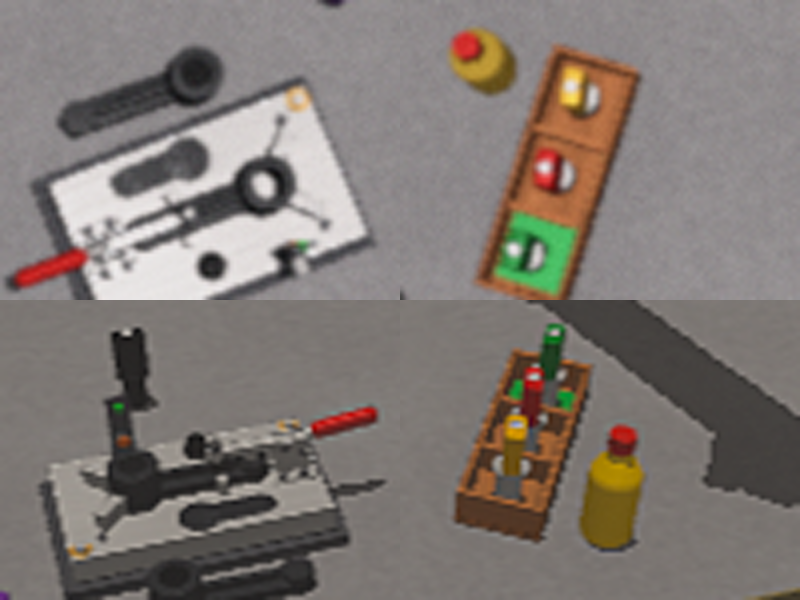

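The green gauge stands upright in its green place and the bore is empty. The plate, black hub, spare lever, sensor, other gauges and bottle are all at the same pixels as in the first pictures.

```bash
python3 -c "
from cell import env; print(env.sign_off())"
```

```text
the job is handed in; nothing more can be done
None
```

The green gauge is out of the bore and standing upright, released, in its green-floored place in the tray. I handed the job in at about 18.7 s.

- **Working it loose:** I gripped the handle at 60 N and swung it about 24–25° each way, pulling up. The readings between moves showed at most about 14 N of pull, well under the plate's 29 N or more. It came free in under 26 mm of lift.
- **Placing:** The tool had drifted about 3° off vertical on the way to the tray. I set the gauge down until it touched, at about 5 N, then let go, and it settled upright.
- **Last checks:** The final pictures from both cameras show:
  - The gauge is standing in its place and the bore is empty.
  - The nest plate is down.
  - The sensor, black hub, spare lever, other gauges and bottle are where they were at the start.
  - The gripper is clear of everything.
- **Limits of the checks:** I had no direct reading of the nest joint, so that the plate stayed down rests on the pictures and the force readings. I compared the dial stand, both screwdrivers and the rest of the bench only in the first pictures, not in the last ones. No check failed or disagreed.

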